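# Bring the cast surveyor's arm back over the cast and set the rod on the stump

## Task

The surveyor's arm was swung aside and clamped while the plaster cast was mounted. Loosen the wing knob on top of the column, swing the arm back until its pointer stands at the zero mark (the longest line) of the scale, and retighten the knob firmly; then slide the spindle down until the tip of its rod rests gently on the tooth stump below, and let go, without shifting the other things on the bench.

Things in the scene. Friction and masses are not known exactly. Their poses are not given: they have to be found in the camera images.
- surveyor: Fixed bench surveyor of a dental laboratory: grey foot plate 285 x 215 x 19 mm, a steel column (28 mm thick) near its rear edge carries a level aluminium arm. Origin on the column axis at bench level; z up; -x runs from the column along the middle of the foot plate to the front, where a small table holds the cast.
- swing_arm (a joint): Angle of the arm about the column, rad, counter-clockwise from above positive; 0 = pointer at the zero mark, arm along the surveyor's -x. At angle a the spindle axis is at (-0.150 cos a, -0.150 sin a) m in the surveyor's frame. Starts at 0.55 to 1.2; stops at +-1.5. Loose, about 1 N at the spindle moves it and it stays where left; clamped firmly, it shifts only under 8 N or more.
- clamp_knob (a joint): Turn of the clamp knob, rad, clockwise from above (tightening) positive. Below 0 the arm is free; above 0 it is gripped ever harder, at 0.45 and more firmly. Starts tight at 0.55 to 0.8; stops at 1.0 (tight) and -1.4 (loose). Turning takes about 0.25 N m, 0.4 N m when tightening hard; it stays where left and does not turn with the arm.
- clamp_grip (a point): Middle of the bar of the black wing knob, on the column axis: bar 58 mm long, 12 mm thick, 22 mm high (280 to 302 mm above the bench), this point at 292 mm. The bar lies along this point's y axis, which at knob value 0 is parallel to the surveyor's y; z up. Below the bar a round boss 26 mm across, down to 267 mm.
- spindle (a joint): How far the spindle has been slid down, m: 0 = fully up (start), 0.040 = lowest. The rod meets the stump at about 0.032 when the arm is at zero. Pushing it down takes about 2 N, lifting it 5 N; it stays at the height where it is left.
- spindle_grip (a point): Centre of the round black grip on top of the spindle, 24 mm across and 26 mm high, upright; with the spindle up it is 326 mm above the bench. The spindle can be moved, and the arm swung, by this grip.
- rod: Thin steel rod (3 mm thick, 46 mm long) in the lower end of the spindle, on its axis. Origin at its lower tip, 184 mm below the centre of the grip; 142 mm above the bench when the spindle is up; z up.
- stump_top (a point): Centre of the flat round top (10 mm across) of the tooth stump on the cast, 110 mm above the bench; it lies under the rod when the arm is at zero.
- cast: Horseshoe-shaped plaster cast of a jaw, 70 mm wide, 40 mm high, clamped in the surveyor's table: it cannot move. Origin at the centre of its underside, 70 mm above the bench; front teeth towards -x.
- spare_cast: Another plaster cast, loose on the bench beside the foot plate, 70 mm wide, 40 mm high. Origin at the centre of its underside. Leave it alone.
- jar: Loose jar with a white cap, 54 mm across, 65 mm high, origin at the centre of its underside. Leave it alone.
- resin_box: Loose cardboard box, 55 x 85 x 50 mm, origin at the centre of its underside. Leave it alone.
- zero_mark (a point): Outer end of the zero mark, the longest line of the scale, on top of the scale disc (aluminium, 100 mm across, on the column under the arm's hub), 50 mm to the rear (+x) of the column axis, 230 mm above the bench. The other lines, every 10 degrees, are on the rear half.
- pointer (a point): Tip of the black pointer at the tail of the arm's hub, opposite to the arm, over the scale, 43 mm from the column axis. At the zero mark it lies exactly to the rear (+x) of the column axis.
- beam_mid (a point): Middle of the top face of the arm, 75 mm from the column axis, 260 mm above the bench. The arm is 24 mm wide and 24 mm high, its hub 56 mm across, the round head that guides the spindle 40 mm across with its top 270 mm above the bench.

How it is judged (in metres and radians):
On the way, in this order (a step that is already met when the one before it is completed fails the run):
1. the wing knob is loosened until the arm is free (knob below 0.05 rad) (value of joint clamp_knob below 0.05 rad), for 0.2 s.
2. the arm is at the zero mark within 0.03 rad (1.7 degrees) (value of joint swing_arm between -0.03 and 0.03 rad), for 0.2 s.
3. the knob is tight again (0.45 rad or more) with the arm at the zero mark within 0.03 rad (all of step 2 and value of joint clamp_knob above 0.45 rad), for 0.2 s.
4. the rod's tip is on the stump (within 2 mm of its top) (z of rod in the frame of stump_top below 0.002 m and horizontal distance between rod and stump_top below 0.006 m), for 0.2 s.
At the end, for the whole second after the job is handed in: The arm stands at the zero mark within 0.03 rad (1.7 degrees), at rest, the knob is tightened to 0.45 rad or more, and the rod's tip is on the stump: within 2 mm of its top and 6 mm of its centre (all of step 3 and all of step 4 and z of rod in the frame of stump_top above -0.003 m and velocity of joint swing_arm between -0.02 and 0.02 rad/s); the robot touches nothing.
It fails at once if the rod is pressed on the cast with more than 30 N (contact force between rod and cast above 30 N).
It fails at once if the spare cast is shifted by more than 30 mm (distance of spare_cast from where it was at the start of the episode above 0.03 m).
It fails at once if the jar is shifted by more than 30 mm (distance of jar from where it was at the start of the episode above 0.03 m).
It fails at once if the box is shifted by more than 30 mm (distance of resin_box from where it was at the start of the episode above 0.03 m).
It also fails if it takes over 64 s, if anything falls off the work surface, if the arm or the gripper's body presses on something with over 40 N, if the wrist force passes 120 N, or if a joint passes its speed limit or range.

## Robot

A 6-joint arm with a two-finger parallel gripper is mounted at the origin on the work surface. World frame = base frame: x ahead of the robot, y to its left, z up, the work surface at z = 0. Lengths are in mm, angles in rad, forces in N, time in s.
With the tool pointing down it reaches from about 275 to 750 mm from the base axis. Payload 10.2 kg.
Tool frame: the origin (TCP) lies at the very end of the fingers, on their centre line; the grasp point (between the pads) lies 19 mm behind it; z points along the fingers, y is the direction in which the jaws open and shut (so a half turn about z gives the same grasp; the last joint's range is limited). The gripper opens to 85 mm and grips with 20 to 120 N. Pads are 22 mm wide; open, the fingers measure 114 mm over their backs; the gripper's body (76 mm by 85 mm) begins 54 mm behind the grasp point. The pads swing forward as they close: fully open they stand 13 mm farther back than shut.
Start: joints at [-1.402, 0.313, 1.498, -0, 1.331, -0.223], TCP at [200.461, -485.228, 231.294] pointing down, gripper open.
Joint ranges: [-2.94, 2.94], [-0.97, 2.17], [0.19, 2.56], [-1.23, 4.37], [0.02, 3.11], [-2.88, 2.88]. Speed limits (rad/s): [2.39, 2.39, 3.01, 3.14, 3.14, 3.14].

## Interface

Orientations are given as a unit quaternion [w, x, y, z].
In Python, from rig import ctrl, eyes, order gives the robot as it stands.
- The arm moves only by the tool move_arm, never from a script. Its argument "deltas" is a list of rows, each a list of 6 numbers: the shift along the tool's x, y, z in cm, then the turn, a rotation vector about the tool's x, y, z in degrees. A call has exactly 10 rows; each row shifts and turns the commanded pose from where the row before left it, along the tool's axes as they then stand; what a row does not reach is not made up. A row lasts 1/10 s, in which the tool goes at most 50 mm and 8.59 degrees, less where a joint would pass 70% of its speed; a pose out of reach is approached as far as the arm can. A call is refused whole if a number of a shift passes 5 or a number of a turn 8.59, either way. A call with a gripper value outside its range is refused whole. "grip" is the finger opening in cm, from 0 to 8.54, set as the call begins (left out, the last holds). The fingers move at their own pace and stop on an object; "newtons" is the grip in N (left out, the last holds). Time passes only in rows, so rows that do not move let the fingers close, or fill a call up. It gives the time, the measured TCP pose, the force and the opening at its end, in the units of the state.
- ctrl.sense(): the state, without advancing time (a new reading comes with each control period).
- eyes.capture(name): name is "scene" or "top" or "wrist"; returns the picture (480x640x3 uint8, blue, green, red); there is no depth.
- eyes.camera_params(name): a dict with "K" (3x3 intrinsics, pixels), "camera_from_world" (4x4, takes a point from world to camera coordinates). Camera axes: x right, y down, z forward; pixel columns grow to the right and rows downward; lengths in mm; the calibration is good to about 2 mm. A picture is of the moment at which its call begins: read the wrist's pose just before it. camera_params takes no time and is no camera call; for the wrist camera it gives the pose at the moment of the call.
- order.finish_job(): hands the job in, once; it reports no verdict.
The state is a dict: "time_s": time; "joints": joint angles; "dq": joint speeds; "tau": joint torques, N m; "eef_pos": TCP position; "ee_rot": TCP orientation; "force": force on the tool from outside, world axes, zero at the start; "wrist_torque": the same for the moment, N m; "grip_width": opening from 0.0 (shut) to 1.0 (fully open).
Only numpy, scipy, OpenCV 4.12 (cv2) and the standard library are available. Lean on these libraries where they do the work, as an engineer would, in place of code of your own. Each camera call takes 0.05 s, during which the arm holds its last target.

## Working session

There is one attempt and no reset: what is moved stays moved. The work goes in short steps, Python scripts to look and compute and a tool call to move; the robot and the scene stay as the last step left them, time stands still between calls to the robot, and variables do not carry over. Pictures are saved under pics/ and viewed, and the job is handed in when it is done.

Besides the shell and the picture viewer there is one more tool, called after "Request:" in YAML: its name, and indented under it one key for each argument. move_arm: Moves the arm, as the interface text tells. Its arguments: {"type":"object","properties":{"deltas":{"type":"array"},"grip":{"type":"number"},"newtons":{"type":"number"}},"required":["deltas"]}

```bash
ls; mkdir -p pics; python3 - <<'E'
from rig import ctrl, eyes, order
import cv2
print(ctrl.sense())
for n in ("scene","top","wrist"):
    p=eyes.camera_params(n); print(n,p["K"].tolist() if hasattr(p["K"],'tolist') else p["K"],p["camera_from_world"])
    cv2.imwrite(f"pics/{n}0.png",eyes.capture(n))
E
```

```text
pics
{'time_s': 0.0, 'joints': array([-1.40241513e+00,  3.13431278e-01,  1.49844943e+00,  1.68049879e-05,
        1.33099849e+00, -2.23397146e-01]), 'dq': array([-0.00107606, -0.00063882,  0.00064845,  0.00174951, -0.00034653,
       -0.00125597]), 'tau': array([-1.38676121e-03, -4.12271118e+01, -2.59742206e+01, -2.58500759e-04,
        4.19580916e-03,  1.10193344e-05]), 'eef_pos': array([ 200.41138012, -484.96022412,  230.74000765]), 'ee_rot': array([-6.42804720e-04,  9.80875177e-01,  1.94636775e-01,  2.58505855e-05]), 'force': array([-0.58713514, -0.10938681, -0.46712637]), 'wrist_torque': array([-0.0747992 , -0.03374014, -0.0051669 ]), 'grip_width': 0.9967144233590518}
scene [[498.5585813040161, 0.0, 326.3081833130862], [0.0, 498.5585813040161, 242.11421001556545], [0.0, 0.0, 1.0]] [[-6.13937572e-01  7.89306191e-01 -8.74042534e-03  3.24445725e+02]
 [ 6.00168435e-01  4.59573075e-01 -6.54668190e-01 -2.38195329e+02]
 [-5.12716791e-01 -4.07171126e-01 -7.55865839e-01  1.26174597e+03]
 [ 0.00000000e+00  0.00000000e+00  0.00000000e+00  1.00000000e+00]]
top [[582.6858975261033, 0.0, 327.6014267265486], [0.0, 582.6858975261033, 239.87296850094998], [0.0, 0.0, 1.0]] [[-2.29120660e-02 -9.99656894e-01  1.26937739e-02  2.78807243e+01]
 [-9.87687816e-01  2.06686823e-02 -1.55066384e-01  6.06573368e+02]
 [ 1.54750816e-01 -1.60903770e-02 -9.87822497e-01  1.08961213e+03]
 [ 0.00000000e+00  0.00000000e+00  0.00000000e+00  1.00000000e+00]]
wrist [[347.45226024649054, 0.0, 324.0531486474246], [0.0, 347.45226024649054, 238.68194854757786], [0.0, 0.0, 1.0]] [[ 3.82271376e-01 -9.24049036e-01 -1.40525008e-03 -5.24038330e+02]
 [-8.77709046e-01 -3.63575617e-01  3.12153170e-01 -4.12912218e+01]
 [-2.88955751e-01 -1.18093821e-01 -9.50030749e-01  3.80978281e+02]
 [ 0.00000000e+00  0.00000000e+00  0.00000000e+00  1.00000000e+00]]
```

View pics/scene0.png

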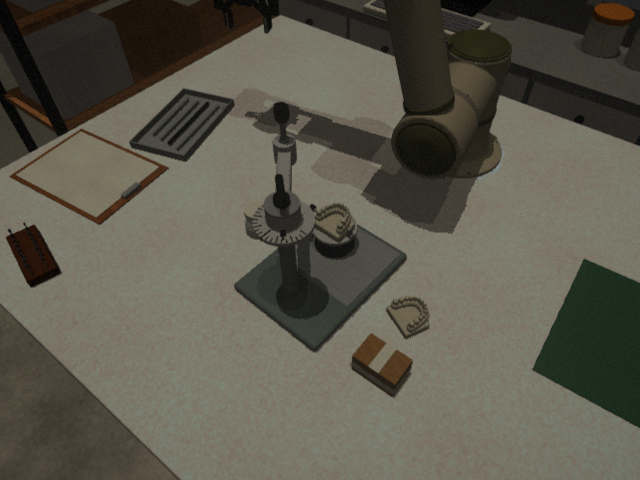

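View pics/top0.png

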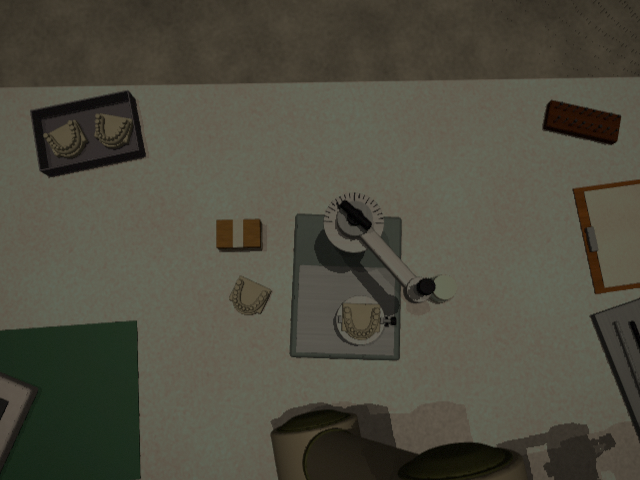

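View pics/wrist0.png

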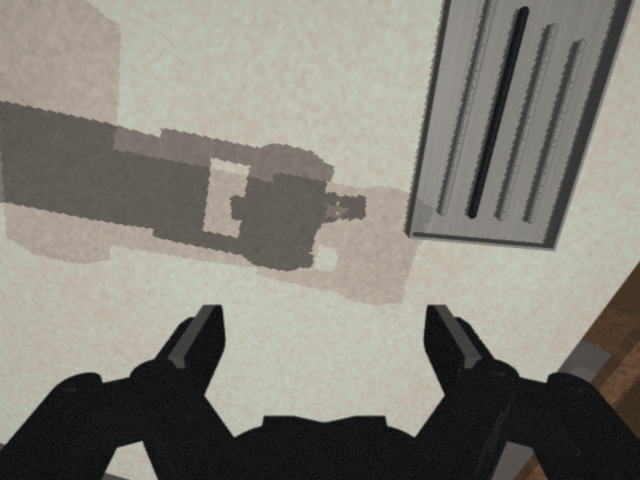

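```bash
cat > h.py <<'E'
import numpy as np, cv2
from rig import ctrl, eyes, order
def ray(n,uv,z,p=None):
    p=p or eyes.camera_params(n); K=np.array(p["K"]);T=np.array(p["camera_from_world"])
    R=T[:3,:3];c=-R.T@T[:3,3]
    d=R.T@np.linalg.inv(K)@np.array([uv[0],uv[1],1.]);return c+d*(z-c[2])/d[2]
def proj(n,X,p=None):
    p=p or eyes.camera_params(n); K=np.array(p["K"]);T=np.array(p["camera_from_world"])
    q=K@(T[:3,:3]@np.array(X)+T[:3,3]);return q[:2]/q[2]
E
python3 - <<'E'
from h import *
im=cv2.imread('pics/top0.png')
c=im[170:370,280:470]
cv2.imwrite('pics/topz.png',cv2.convertScaleAbs(cv2.resize(c,None,fx=3,fy=3,interpolation=cv2.INTER_CUBIC)[:600],alpha=1.6))
im=cv2.imread('pics/scene0.png')
c=im[90:290,220:420]
cv2.imwrite('pics/scenez.png',cv2.convertScaleAbs(cv2.resize(c,None,fx=3,fy=3,interpolation=cv2.INTER_CUBIC),alpha=1.6))
E
```

```text
(no output)
```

View pics/topz.png

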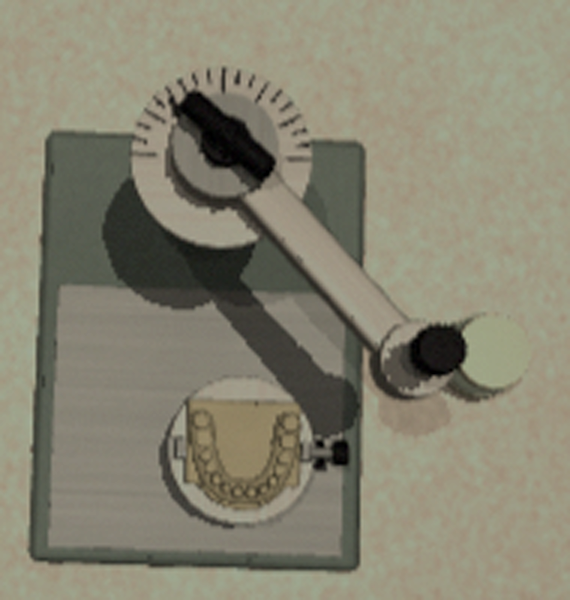

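View pics/scenez.png

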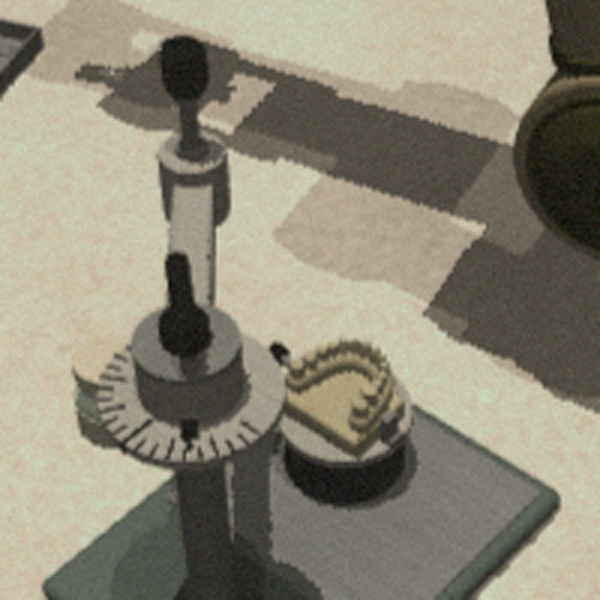

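```bash
python3 - <<'E'
from h import *
im=cv2.imread('pics/top0.png')
o=np.array([280,170])
g=im.max(axis=2)
m=(g<38).astype(np.uint8); m[:, :300]=0; m[:,460:]=0; m[:190]=0;m[370:]=0
n,l,s,c=cv2.connectedComponentsWithStats(m)
for i in range(1,n):
    if s[i,4]>30:
        ys,xs=np.where(l==i); r=cv2.minAreaRect(np.stack([xs,ys],1).astype(np.float32)); print(s[i],c[i],r)
for name,z,P in (("plate",19,[(48,133),(363,143),(357,570),(32,560)]),("zero",230,[(224,67),(224,92)]),("ends10",230,[(133,156),(311,158)])):
    for p in P: print(name,ray("top",np.array(p)/3+o,z).round(1))
sc=np.array([220,90])
print("disc/knob scene")
E
```

```text
[337 200  35  33 495] [354.38181818 215.89090909] ((353.2500305175781, 215.25003051757812), (41.719295501708984, 16.970561981201172), 45.0)
[337 222  81  81 238] [377.44117647 261.22268908] ((377.3115234375, 261.69317626953125), (113.1337890625, 10.09351921081543), 45.43736267089844)
[ 314  230   53   43 1032] [336.2374031 254.7625969] ((340.282958984375, 256.3522644042969), (59.13361358642578, 31.151517868041992), 27.12130355834961)
[414 278  21  18 285] [424.58596491 286.98596491] ((424.0, 286.5), (17.0, 20.0), 90.0)
[394 297   6  17  70] [395.88571429 305.04285714] ((396.5, 305.0), (16.0, 5.0), 90.0)
[385 316  12  11  67] [391.20895522 321.50746269] ((390.02947998046875, 321.11767578125), (8.00367546081543, 12.12678050994873), 75.96376037597656)
plate [664.8  76.5  19. ]
plate [ 653.6 -134.8   19. ]
plate [ 372.7 -119.    19. ]
plate [384.   90.9  19. ]
zero [657.1 -29.1 230. ]
zero [643.  -28.6 230. ]
ends10 [608.2  22.2 230. ]
ends10 [605.1 -75.2 230. ]
disc/knob scene
```

```bash
python3 - <<'E'
from h import *
yaw=-0.0535; C=np.array([607,-26.5])
R=np.array([[np.cos(yaw),-np.sin(yaw)],[np.sin(yaw),np.cos(yaw)]])
g=ray("top",(424.3,287.),332); v=R.T@(g[:2]-C); print("grip",g,v,np.hypot(*v),np.arctan2(-v[1],-v[0]))
k=ray("top",(354.4,215.9),298);print("knob",k, proj("top",[*C,302]),proj("scene",[*C,302]),proj("scene",[*g[:2],326]))
o=np.array([280,170])
a=ray("top",np.array((190,98))/3+o,302);b=ray("top",np.array((268,172))/3+o,302)
d=R.T@(a-b)[:2]; print("bar",a,b,np.hypot(*d),"knob angle",np.arctan2(d[0],d[1]))
print("stump?",proj("top",[*(C+R@[-150,0]),110])); 
print(ray("top",(442.5,288),65))
E
```

```text
grip [ 490.78571148 -118.51010252  332.        ] [-111.12781845  -98.09295484] 148.22826930906095 0.7231766282745478
knob [603.9002052  -23.07050178 298.        ] [356.7456127  213.33849956] [277.49558716 185.13272068] [281.32715187 112.23157833]
bar [623.98930939  -6.55882635 302.        ] [585.01047815 -44.91262471 302.        ] 54.68421283063894 knob angle 0.7399803827248594
stump? [348.24671799 316.05881281]
[ 507.1345948  -201.29375203   65.        ]
```

```bash
cat >> h.py <<'E'
def plan(target,phi_deg,n,start=None,phi0=None):
    """constant row for n rows; tool stays pointing down (tilt corrected separately)"""
    s=ctrl.sense(); q=s["ee_rot"]; x,y=q[1],q[2]
    phi=np.degrees(np.arctan2(2*x*y,x*x-y*y)) if phi0 is None else phi0
    p=s["eef_pos"] if start is None else np.array(start,float)
    d=np.array(target,float)-p
    dphi=(phi_deg-phi+180)%360-180
    th=-np.radians(dphi)/n
    c,sn=np.cos(np.radians(phi)),np.sin(np.radians(phi))
    R=np.array([[c,sn],[sn,-c]])
    S=sum(np.array([[np.cos(k*th),-np.sin(k*th)],[np.sin(k*th),np.cos(k*th)]]) for k in range(n))
    dt=np.linalg.solve(R@S,d[:2])
    print("t",round(float(s["time_s"]),2),"pos",p.round(1),"phi",round(float(phi),2),"dphi",round(float(dphi),2),"row cm/deg",(dt/10).round(3),round(-d[2]/10/n,3),"turn",round(np.degrees(th),3), "grip",round(float(s["grip_width"]),3),"F",s["force"].round(1))
def proj_(): pass
E
python3 - <<'E'
from h import *
plan([400,-255,400],22.4,8)
plan([606,-26,345],44.5,10,[400,-255,400],22.4)
E
```

```text
t 0.15 pos [ 200.4 -485.   230.9] phi 22.45 dphi -0.05 row cm/deg [ 3.403 -1.706] -2.114 turn 0.006 grip 1.002 F [-0.5  0.3  0.4]
t 0.15 pos [ 400. -255.  400.] phi 22.4 dphi 22.1 row cm/deg [ 2.984 -0.838] 0.55 turn -2.21 grip 1.002 F [-0.5  0.3  0.4]
```

Request:
move_arm:
  deltas:
    - [3.4,-1.7,-2.1,0,0,0]
    - [3.4,-1.7,-2.1,0,0,0]
    - [3.4,-1.7,-2.1,0,0,0]
    - [3.4,-1.7,-2.1,0,0,0]
    - [3.4,-1.7,-2.1,0,0,0]
    - [3.4,-1.7,-2.1,0,0,0]
    - [3.4,-1.7,-2.1,0,0,0]
    - [3.4,-1.7,-2.1,0,0,0]
    - [0,0,0,0,0,0]
    - [0,0,0,0,0,0]
  grip: 5.5

```text
time_s: 1.15
eef_pos: [400.1, -255.4, 399.0]
ee_rot: [-0.0, 0.981, 0.195, -0.0]
force: [-0.3, -0.6, -0.5]
grip_width: 0.641
```

```bash
python3 - <<'E'
from h import *
plan([606,-26,345],44.5,9)
E
```

```text
t 1.15 pos [ 400.1 -255.4  399. ] phi 22.53 dphi 21.97 row cm/deg [ 3.316 -0.938] 0.6 turn -2.441 grip 0.641 F [-0.3 -0.6 -0.5]
```

Request:
move_arm:
  deltas:
    - [3.32,-0.94,0.6,0,0,-2.44]
    - [3.32,-0.94,0.6,0,0,-2.44]
    - [3.32,-0.94,0.6,0,0,-2.44]
    - [3.32,-0.94,0.6,0,0,-2.44]
    - [3.32,-0.94,0.6,0,0,-2.44]
    - [3.32,-0.94,0.6,0,0,-2.44]
    - [3.32,-0.94,0.6,0,0,-2.44]
    - [3.32,-0.94,0.6,0,0,-2.44]
    - [3.32,-0.94,0.6,0,0,-2.44]
    - [0,0,0,0,0,0]

```text
time_s: 2.15
eef_pos: [607.1, -24.6, 342.4]
ee_rot: [-0.002, 0.925, 0.379, -0.002]
force: [-1.7, -0.2, -0.2]
grip_width: 0.648
```

```bash
python3 - <<'E'
from h import *
plan([606,-26,275],44.5,8)
p=eyes.camera_params("wrist"); im=eyes.capture("wrist"); cv2.imwrite("pics/w1.png",im)
print(proj("wrist",[607,-26.5,302],p)); print(np.array(p["K"]).tolist(),np.array(p["camera_from_world"]).tolist())
E
```

```text
t 2.15 pos [607.1 -24.6 342.4] phi 44.59 dphi -0.09 row cm/deg [-0.022  0.003] 0.843 turn 0.011 grip 0.648 F [-1.7 -0.2 -0.2]
[327.48799179 273.46529264]
[[347.45226024649054, 0.0, 324.0531486474246], [0.0, 347.45226024649054, 238.68194854757786], [0.0, 0.0, 1.0]] [[0.7023215286105762, -0.7118484301427291, -0.0040352141748340835, -441.9781993446949], [-0.674928665221031, -0.6676765783448033, 0.3141325891924212, 317.13363810252633], [-0.22630900846643734, -0.21789859851111748, -0.9493705459165194, 618.2199346768988], [0.0, 0.0, 0.0, 1.0]]
```

View pics/w1.png

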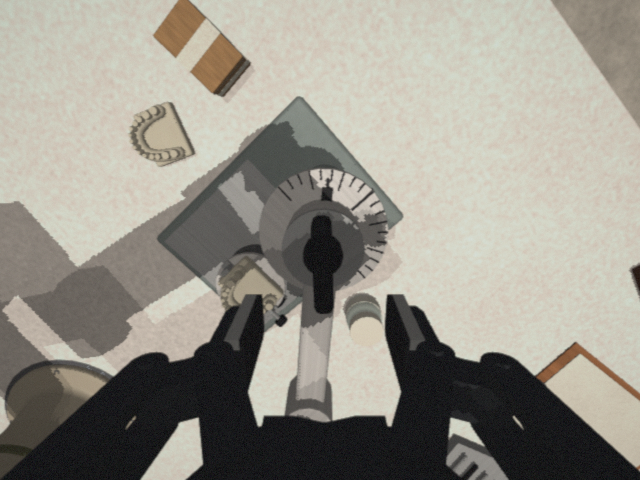

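Request:
move_arm:
  deltas:
    - [-0.03,0,0.84,0,0,0]
    - [-0.03,0,0.84,0,0,0]
    - [-0.03,0,0.84,0,0,0]
    - [-0.03,0,0.84,0,0,0]
    - [-0.03,0,0.84,0,0,0]
    - [-0.03,0,0.84,0,0,0]
    - [-0.03,0,0.84,0,0,0]
    - [-0.03,0,0.84,0,0,0]
    - [0,0,0,0,0,0]
    - [0,0,0,0,0,0]

```text
time_s: 3.2
eef_pos: [604.7, -27.9, 278.2]
ee_rot: [0.0, 0.926, 0.378, 0.0]
force: [0.6, 0.4, 0.7]
grip_width: 0.649
```

Request:
move_arm:
  deltas:
    - [0,0,0,0,0,0]
    - [0,0,0,0,0,0]
    - [0,0,0,0,0,0]
    - [0,0,0,0,0,0]
    - [0,0,0,0,0,0]
    - [0,0,0,0,0,0]
    - [0,0,0,0,0,0]
    - [0,0,0,0,0,0]
    - [0,0,0,0,0,0]
    - [0,0,0,0,0,0]
  grip: 0
  newtons: 70

```text
time_s: 4.2
eef_pos: [603.9, -26.5, 280.4]
ee_rot: [-0.001, 0.925, 0.379, 0.0]
force: [-9.8, 6.8, 11.1]
grip_width: 0.122
```

```bash
python3 - <<'E'
from h import *
plan([606,-26,275],102,9)
print(ctrl.sense()["wrist_torque"],ctrl.sense()["joints"])
cv2.imwrite("pics/w2.png",eyes.capture("wrist"))
E
```

```text
t 4.2 pos [603.9 -26.5 280.4] phi 44.52 dphi 57.48 row cm/deg [0.014 0.021] 0.06 turn -6.386 grip 0.122 F [-9.8  6.8 11.1]
[0.97426014 1.46359892 0.40166673] [-2.38061873e-01  4.67741968e-01  1.14946490e+00  1.38512765e-03
  1.52445633e+00  5.55607909e-01]
```

View pics/w2.png

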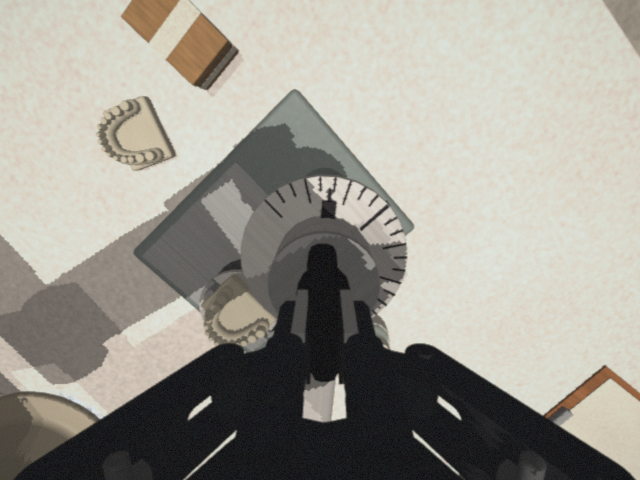

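Request:
move_arm:
  deltas:
    - [0,-0.15,-0.4,0,0,0]
    - [0,0,0,0,0,-6.4]
    - [0,0,0,0,0,-6.4]
    - [0,0,0,0,0,-6.4]
    - [0,0,0,0,0,-6.4]
    - [0,0,0,0,0,-6.4]
    - [0,0,0,0,0,-6.4]
    - [0,0,0,0,0,-6.4]
    - [0,0,0,0,0,-6.4]
    - [0,0,0,0,0,-6.4]

```text
time_s: 5.25
eef_pos: [606.5, -27.3, 280.7]
ee_rot: [0.003, 0.628, 0.778, 0.002]
force: [24.8, -1.9, -13.7]
grip_width: 0.118
```

Request:
move_arm:
  deltas:
    - [0,0,0,0,0,0]
    - [0,0,0,0,0,0]
    - [0,0,0,0,0,0]
    - [0,0,0,0,0,0]
    - [0,0,0,0,0,0]
    - [0,0,0,0,0,0]
    - [0,0,0,0,0,0]
    - [0,0,0,0,0,0]
    - [0,0,0,0,0,0]
    - [0,0,0,0,0,0]
  grip: 5.5

```text
time_s: 6.25
eef_pos: [603.6, -26.9, 282.1]
ee_rot: [-0.0, 0.629, 0.777, -0.0]
force: [0.0, -0.3, -0.6]
grip_width: 0.645
```

```bash
python3 - <<'E'
from h import *
plan([606,-26,275],102,9)
cv2.imwrite("pics/w3.png",eyes.capture("wrist"))
E
```

```text
t 6.25 pos [603.6 -26.9 282.1] phi 102.01 dphi -0.01 row cm/deg [0.004 0.028] 0.079 turn 0.001 grip 0.645 F [ 0.  -0.3 -0.6]
```

View pics/w3.png

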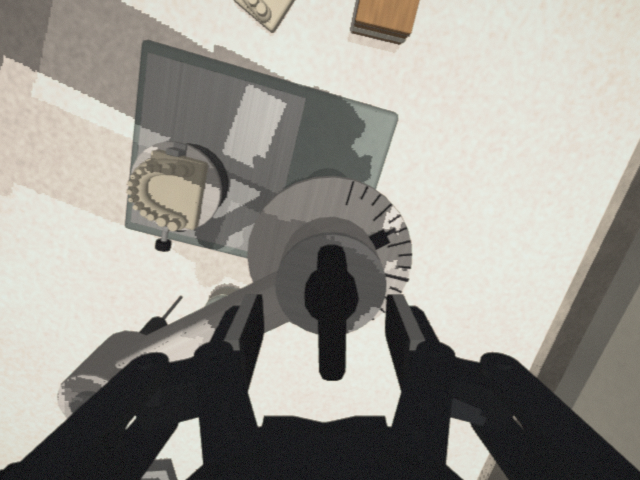

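```bash
python3 - <<'E'
from h import *
yaw=-0.0535; C=np.array([607,-26.5]);a=.723
print(C-150*np.array([np.cos(a+yaw),np.sin(a+yaw)]))
plan([491,-118.5,370],128.4,6,[603.6,-26.9,372])
E
```

```text
[ 489.38019087 -119.58909979]
t 6.3 pos [603.6 -26.9 372. ] phi 102.01 dphi 26.39 row cm/deg [-0.678 -2.344] 0.033 turn -4.399 grip 0.644 F [-0.4 -0.2 -0.5]
```

Request:
move_arm:
  deltas:
    - [0,0,-2.2,0,0,0]
    - [0,0,-2.2,0,0,0]
    - [0,0,-2.2,0,0,0]
    - [0,0,-2.2,0,0,0]
    - [-0.68,-2.36,0,0,0,-4.4]
    - [-0.68,-2.36,0,0,0,-4.4]
    - [-0.68,-2.36,0,0,0,-4.4]
    - [-0.68,-2.36,0,0,0,-4.4]
    - [-0.68,-2.36,0,0,0,-4.4]
    - [-0.68,-2.36,0,0,0,-4.4]

```text
time_s: 7.3
eef_pos: [489.4, -119.4, 370.3]
ee_rot: [0.0, 0.434, 0.901, 0.0]
force: [0.8, -0.1, 0.8]
grip_width: 0.64
```

```bash
python3 - <<'E'
from h import *
plan([490,-119,308],128.4,8)
p=eyes.camera_params("wrist"); im=eyes.capture("wrist"); cv2.imwrite("pics/w4.png",im)
print(proj("wrist",[490,-119,339],p))
g=im.max(axis=2)
E
```

```text
t 7.3 pos [ 489.4 -119.4  370.3] phi 128.61 dphi -0.21 row cm/deg [-0.001  0.009] 0.779 turn 0.026 grip 0.64 F [ 0.8 -0.1  0.8]
[325.70412972 279.22530361]
```

View pics/w4.png

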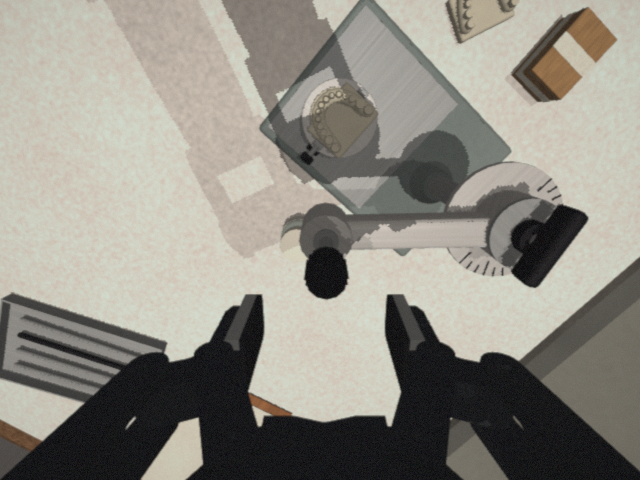

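Request:
move_arm:
  deltas:
    - [0,0,0.78,0,0,0]
    - [0,0,0.78,0,0,0]
    - [0,0,0.78,0,0,0]
    - [0,0,0.78,0,0,0]
    - [0,0,0.78,0,0,0]
    - [0,0,0.78,0,0,0]
    - [0,0,0.78,0,0,0]
    - [0,0,0.78,0,0,0]
    - [0,0,0,0,0,0]
    - [0,0,0,0,0,0]

```text
time_s: 8.35
eef_pos: [490.3, -119.0, 307.8]
ee_rot: [0.0, 0.435, 0.9, 0.0]
force: [-0.6, -0.1, 0.1]
grip_width: 0.641
```

Request:
move_arm:
  deltas:
    - [0,0,0,0,0,0]
    - [0,0,0,0,0,0]
    - [0,0,0,0,0,0]
    - [0,0,0,0,0,0]
    - [0,0,0,0,0,0]
    - [0,0,0,0,0,0]
    - [0,0,0,0,0,0]
    - [0,0,0,0,0,0]
    - [0,0,0,0,0,0]
    - [0,0,0,0,0,0]
  grip: 0
  newtons: 25

```text
time_s: 9.35
eef_pos: [490.3, -118.9, 307.7]
ee_rot: [0.0, 0.435, 0.9, 0.0]
force: [2.0, -0.4, 2.4]
grip_width: 0.27
```

```bash
python3 - <<'E'
from h import *
Cs=np.array([607,-26.5]);yaw=-.0535
t=Cs-150*np.array([np.cos(yaw),np.sin(yaw)]);print(t)
plan([*t,308],87.0,10)
E
```

```text
[457.21461755 -18.47882771]
t 9.35 pos [ 490.3 -118.9  307.7] phi 128.41 dphi -41.41 row cm/deg [1.08  0.029] -0.003 turn 4.141 grip 0.27 F [ 2.  -0.4  2.4]
```

Request:
move_arm:
  deltas:
    - [1.08,0.03,0,0,0,4.14]
    - [1.08,0.03,0,0,0,4.14]
    - [1.08,0.03,0,0,0,4.14]
    - [1.08,0.03,0,0,0,4.14]
    - [1.08,0.03,0,0,0,4.14]
    - [1.08,0.03,0,0,0,4.14]
    - [1.08,0.03,0,0,0,4.14]
    - [1.08,0.03,0,0,0,4.14]
    - [1.08,0.03,0,0,0,4.14]
    - [1.08,0.03,0,0,0,4.14]

```text
time_s: 10.35
eef_pos: [456.3, -18.2, 307.4]
ee_rot: [-0.001, 0.726, 0.687, -0.001]
force: [-2.9, -1.4, 0.9]
grip_width: 0.268
```

Request:
move_arm:
  deltas:
    - [0,0,0,0,0,0]
    - [0,0,0,0,0,0]
    - [0,0,0,0,0,0]
    - [0,0,0,0,0,0]
    - [0,0,0,0,0,0]
    - [0,0,0,0,0,0]
    - [0,0,0,0,0,0]
    - [0,0,0,0,0,0]
    - [0,0,0,0,0,0]
    - [0,0,0,0,0,0]

```text
time_s: 11.35
eef_pos: [456.3, -18.8, 307.4]
ee_rot: [-0.001, 0.725, 0.689, -0.001]
force: [-5.8, -0.0, 1.7]
grip_width: 0.275
```

```bash
python3 - <<'E'
from h import *
plan([457.2,-18.5,308],87.0,10)
p=eyes.camera_params("wrist"); im=eyes.capture("wrist"); cv2.imwrite("pics/w5.png",im)
im=eyes.capture("scene")
cv2.imwrite('pics/s5.png',cv2.resize(im[130:280,200:400],None,fx=4,fy=4,interpolation=cv2.INTER_CUBIC))
im=eyes.capture("top")
cv2.imwrite('pics/t5.png',cv2.resize(im[170:370,280:470],None,fx=3,fy=3,interpolation=cv2.INTER_CUBIC))
E
```

```text
t 11.35 pos [456.3 -18.8 307.4] phi 87.12 dphi -0.12 row cm/deg [0.004 0.009] -0.006 turn 0.012 grip 0.275 F [-5.8 -0.   1.7]
```

View pics/w5.png

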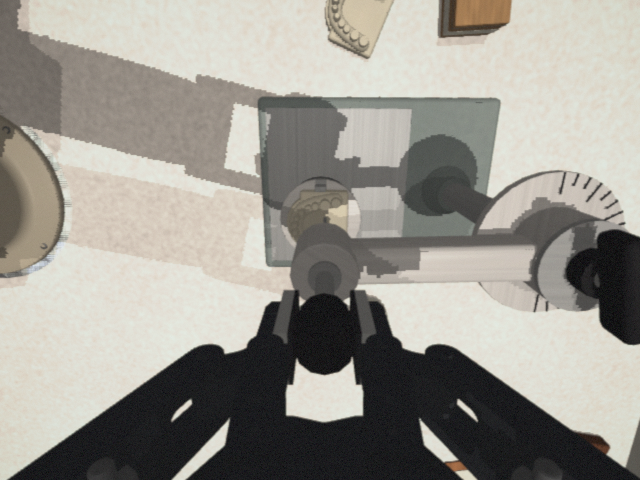

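View pics/s5.png

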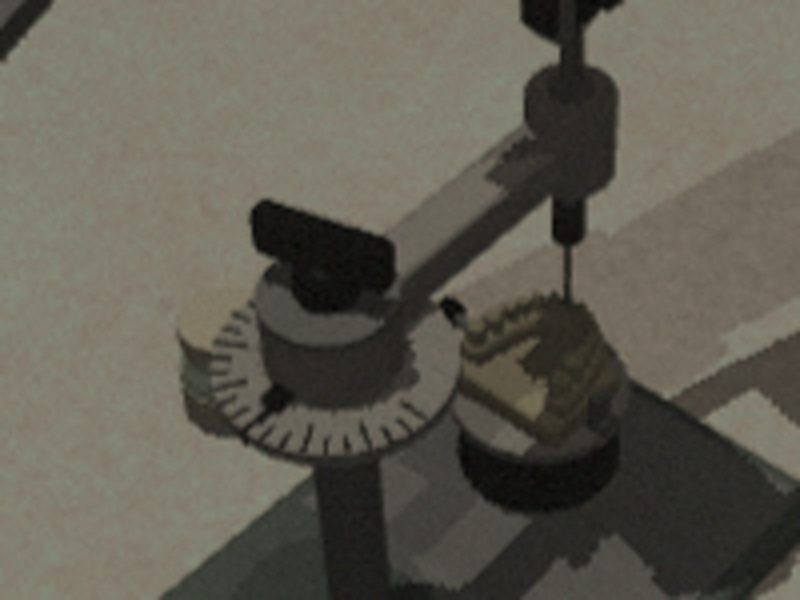

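View pics/t5.png

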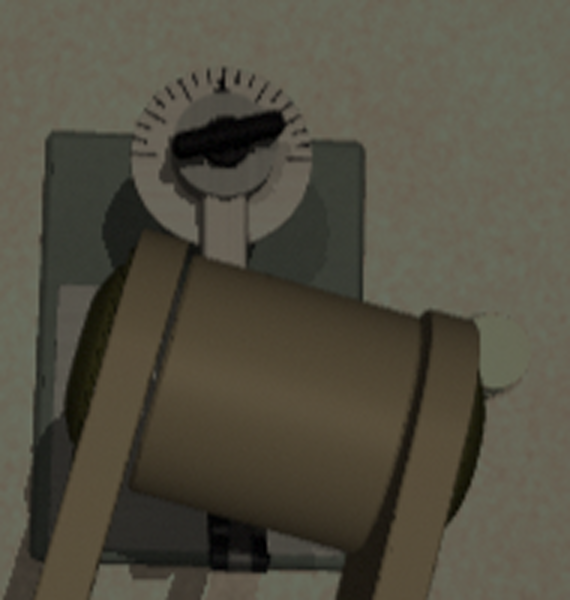

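```bash
python3 - <<'E'
from h import *
a=cv2.imread('pics/t5.png')[50:170,120:330]; b=cv2.imread('pics/s5.png')[370:470,190:340]
a=cv2.resize(a,(780,446),interpolation=cv2.INTER_CUBIC)
cv2.imwrite('pics/t5z.png',cv2.convertScaleAbs(a,alpha=1.8))
b=cv2.resize(b,None,fx=5,fy=5,interpolation=cv2.INTER_CUBIC)
cv2.imwrite('pics/s5z.png',cv2.convertScaleAbs(b,alpha=1.8))
E
```

```text
(no output)
```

View pics/t5z.png

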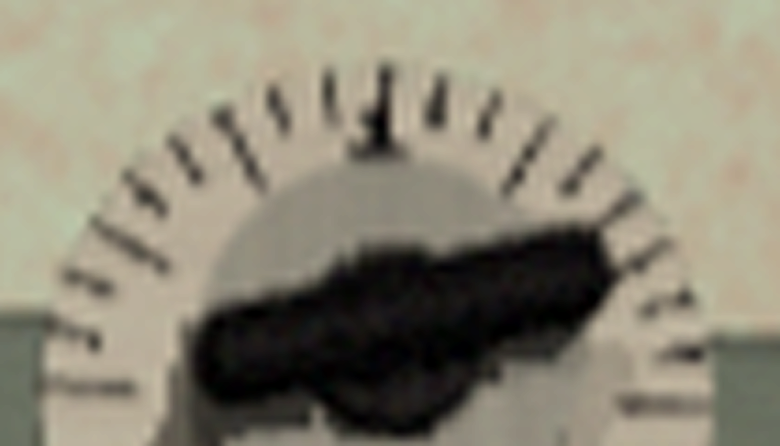

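View pics/s5z.png

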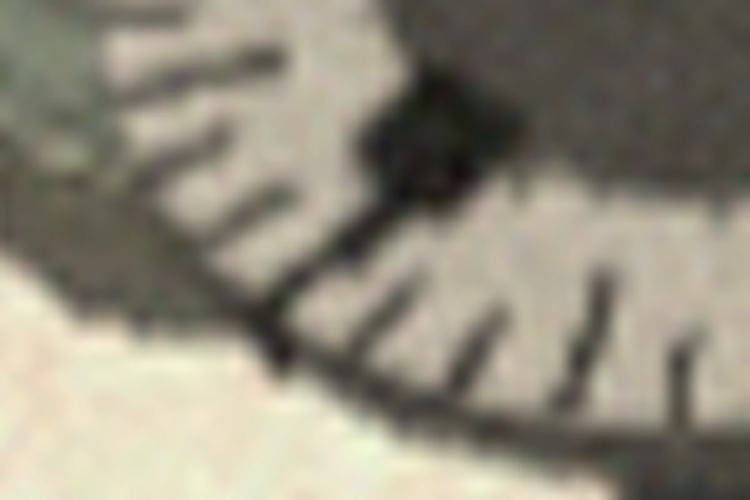

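```bash
python3 - <<'E'
from h import *
a=cv2.imread('pics/top0.png').astype(float).mean(2); 
b=cv2.resize(cv2.imread('pics/t5.png'),(190,200),interpolation=cv2.INTER_AREA).astype(float).mean(2)
b0=a[170:370,280:470]
np.set_printoptions(linewidth=200)
print(b0[20:36,66:86].round(0).astype(int)); print(b[20:36,66:86].round(0).astype(int))
C=[607,-26.5];yaw=-.0535
for z in (230,235,240,245):
  for r in (30,36,43,50):
    print(z,r,[ (proj("top",[C[0]+r*np.cos(yaw+e),C[1]+r*np.sin(yaw+e),z])-[280,170]).round(2).tolist() for e in (0,.03)])
E
```

```text
[[94 94 95 93 93 95 94 92 94 92 92 95 94 93 93 95 93 91 94 93]
 [92 93 93 92 95 95 93 92 93 94 94 94 93 93 94 94 93 93 94 93]
 [91 93 92 83 89 91 88 88 62 77 90 88 93 94 95 94 94 94 93 92]
 [89 92 92 54 87 90 88 88 30 68 89 90 91 67 83 91 90 96 94 93]
 [90 91 90 35 87 90 90 89 31 80 90 90 90 41 82 89 90 90 83 91]
 [89 90 91 38 86 90 89 80 27 86 89 88 67 31 85 90 89 88 54 87]
 [89 91 91 53 77 91 92 73 26 87 91 92 47 32 88 89 90 66 58 87]
 [87 91 92 67 71 90 92 74 26 87 92 92 44 33 88 92 92 39 82 91]
 [86 90 90 83 83 90 90 74 25 87 91 90 77 74 90 92 81 37 87 92]
 [88 90 89 89 89 88 89 71 26 84 89 89 90 88 90 90 84 74 88 89]
 [53 75 88 89 90 88 84 78 41 80 84 87 87 89 90 89 89 89 89 89]
 [ 1 39 72 84 81 78 76 76 64 75 75 77 78 82 83 87 88 89 89 89]
 [ 7  8 33 56 71 72 71 72 71 71 73 71 72 74 75 76 81 87 89 71]
 [ 6  4  4 21 51 71 71 72 71 70 71 71 73 72 73 73 74 78 83 47]
 [ 8  8  6  3 19 51 70 72 71 71 72 72 73 73 73 72 72 73 77 65]
 [ 9  7 10  6  6 22 43 70 70 71 72 72 73 73 73 72 72 74 75 75]]
[[96 97 97 96 97 98 97 95 96 96 96 98 97 96 97 97 94 95 96 96]
 [94 97 96 96 97 97 97 95 94
[... 854 characters left out ...]
 [76 76 75 76 75 76 75 75 74 74 75 75 75 75 76 74 75 76 77 78]]
230 30 [[74.45, 34.24], [73.91, 34.23]]
230 36 [[74.54, 30.69], [73.88, 30.68]]
230 43 [[74.63, 26.56], [73.85, 26.54]]
230 50 [[74.73, 22.43], [73.83, 22.41]]
235 30 [[74.63, 33.59], [74.08, 33.58]]
235 36 [[74.71, 30.02], [74.06, 30.01]]
235 43 [[74.81, 25.86], [74.03, 25.85]]
235 50 [[74.91, 21.71], [74.0, 21.7]]
240 30 [[74.81, 32.92], [74.26, 32.91]]
240 36 [[74.89, 29.34], [74.23, 29.32]]
240 43 [[74.99, 25.16], [74.2, 25.15]]
240 50 [[75.09, 20.99], [74.18, 20.98]]
245 30 [[74.99, 32.25], [74.43, 32.24]]
245 36 [[75.07, 28.65], [74.41, 28.64]]
245 43 [[75.17, 24.45], [74.38, 24.44]]
245 50 [[75.27, 20.26], [74.35, 20.25]]
```

Request:
move_arm:
  deltas:
    - [0,0,0,0,0,0]
    - [0,0,0,0,0,0]
    - [0,0,0,0,0,0]
    - [0,0,0,0,0,0]
    - [0,0,0,0,0,0]
    - [0,0,0,0,0,0]
    - [0,0,-1.5,0,0,0]
    - [0,0,-1.5,0,0,0]
    - [0,0,-1.5,0,0,0]
    - [0,0,-1.5,0,0,0]
  grip: 5.5

```text
time_s: 12.5
eef_pos: [457.2, -18.5, 368.3]
ee_rot: [0.0, 0.725, 0.688, 0.0]
force: [-0.1, 0.5, 0.0]
grip_width: 0.64
```

```bash
python3 - <<'E'
from h import *
plan([607,-26,370],30,9)
E
```

```text
t 12.5 pos [457.2 -18.5 368.3] phi 87.02 dphi -57.02 row cm/deg [0.746 1.568] -0.019 turn 6.335 grip 0.64 F [-0.1  0.5  0. ]
```

Request:
move_arm:
  deltas:
    - [0.75,1.57,0,0,0,6.33]
    - [0.75,1.57,0,0,0,6.33]
    - [0.75,1.57,0,0,0,6.33]
    - [0.75,1.57,0,0,0,6.33]
    - [0.75,1.57,0,0,0,6.33]
    - [0.75,1.57,0,0,0,6.33]
    - [0.75,1.57,0,0,0,6.33]
    - [0.75,1.57,0,0,0,6.33]
    - [0.75,1.57,0,0,0,6.33]
    - [0,0,0,0,0,0]

```text
time_s: 13.5
eef_pos: [608.3, -26.6, 366.4]
ee_rot: [-0.0, 0.966, 0.258, -0.001]
force: [-0.5, -0.4, -0.2]
grip_width: 0.648
```

```bash
python3 - <<'E'
from h import *
plan([607,-26,370],30,9)
p=eyes.camera_params("wrist"); im=eyes.capture("wrist"); cv2.imwrite("pics/w6.png",im)
import pickle; pickle.dump(p,open('p6.pkl','wb'))
print(proj("wrist",[657,-29,230],p))
t=eyes.capture("top"); cv2.imwrite("pics/t6.png",t)
u,v=proj("wrist",[645,-28,230],p).astype(int)
c=im[v-50:v+50,u-65:u+65]
cv2.imwrite('pics/w6z.png',cv2.resize(c,None,fx=6,fy=6,interpolation=cv2.INTER_CUBIC)); print(u,v)
E
```

```text
t 13.5 pos [608.3 -26.6 366.4] phi 29.94 dphi 0.06 row cm/deg [-0.009 -0.013] -0.04 turn -0.007 grip 0.648 F [-0.5 -0.4 -0.2]
[357.88825083 175.55906477]
349 187
```

View pics/w6.png

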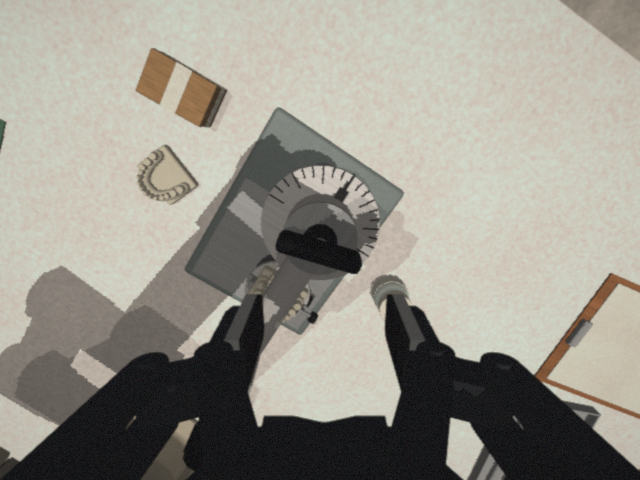

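View pics/w6z.png

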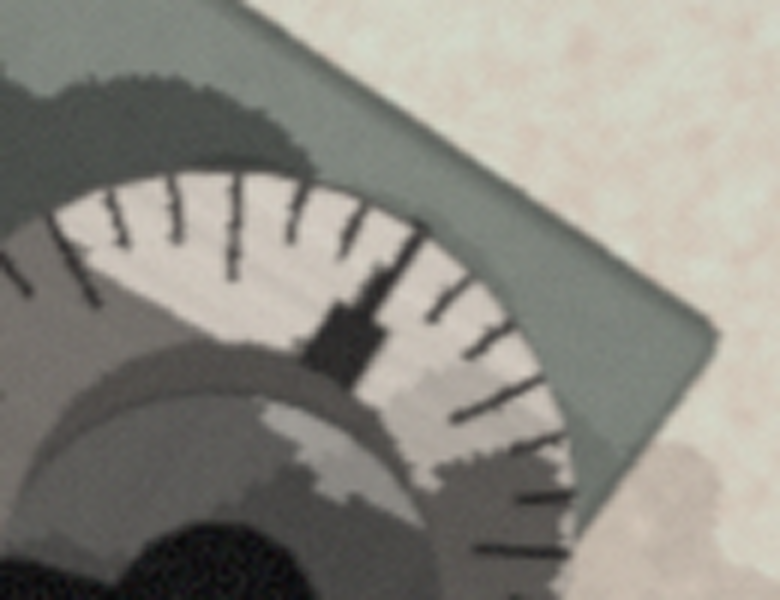

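```bash
python3 - <<'E'
from h import *
import pickle; p=pickle.load(open('p6.pkl','rb'))
def w(x,y,z=230): return ray("wrist",((x+.5)/6-.5+349-65,(y+.5)/6-.5+187-50),z,p)[:2]
L=dict(l60=[(50,215),(97,303)],l30=[(237,175),(233,280)],l0=[(417,228),(375,295)],r30=[(543,380),(455,417)],r60=[(570,551),(475,547)],l20=[(305,182),(290,242)],l10=[(365,203),(342,256)],r10=[(468,280),(430,320)],r20=[(510,325),(467,357)])
A=[];b=[]
for k,(q,r) in L.items():
    a,c=w(*q),w(*r); d=(a-c)/np.hypot(*(a-c)); n=np.array([-d[1],d[0]]); print(k,a.round(1),np.degrees(np.arctan2(d[1],d[0])).round(2))
    if k!='l0': A.append(n);b.append(n@a)
C=np.linalg.lstsq(np.array(A),np.array(b),rcond=None)[0]
O=np.array([w(*q[0]) for q in L.values()])
# circle through outer ends
M=np.c_[2*O,np.ones(len(O))];s=np.linalg.lstsq(M,(O**2).sum(1),rcond=None)[0];C2=s[:2];print("C lines",C,"C circ",C2,"r",np.sqrt(s[2]+C2@C2))
for Cc in (C,C2):
  for k,(q,r) in L.items():
    v=w(*q)-Cc; print(k,np.degrees(np.arctan2(v[1],v[0])).round(2),end=' ')
  print()
  for z in (230,234,238):
    v=w(345,345,z)-Cc; print("pointer",z,np.hypot(*v),np.degrees(np.arctan2(v[1],v[0])))
E
```

```text
l60 [632.8  17.9] 57.0
l30 [649.8  -1.1] 27.7
l0 [655.7 -25.3] -1.22
r30 [646.8 -50.9] -36.49
r60 [628.2 -67.2] -62.52
l20 [653.5  -9.3] 16.24
l10 [655.1 -17.6] 7.17
r10 [653.3 -34.8] -12.51
r20 [650.9 -42.9] -22.32
C lines [606.229139  -23.5746181] C circ [606.311602   -23.22170168] r 48.97393657592535
l60 57.29 l30 27.34 l0 -1.96 r30 -33.93 r60 -63.3 l20 16.81 l10 6.99 r10 -13.44 r20 -23.42 
pointer 230 31.250005419140432 -2.6816726716838755
pointer 234 31.802769286723443 -1.6353808906184675
pointer 238 32.36577424102664 -0.6251624903009979
l60 57.15 l30 27.02 l0 -2.37 r30 -34.33 r60 -63.57 l20 16.45 l10 6.6 r10 -13.87 r20 -23.84 
pointer 230 31.18618102732786 -3.3364492275829063
pointer 234 31.732398944041844 -2.2766072327752345
pointer 238 32.289105139763194 -1.252971006798777
```

```bash
python3 - <<'E'
from h import *
plan([457.,-18.5,368],87,9)
E
```

```text
t 13.6 pos [607.1 -25.6 367.4] phi 30.21 dphi 56.79 row cm/deg [-0.918 -1.477] -0.007 turn -6.31 grip 0.643 F [-0.2 -0.8  0.1]
```

Request:
move_arm:
  deltas:
    - [-0.92,-1.48,0,0,0,-6.31]
    - [-0.92,-1.48,0,0,0,-6.31]
    - [-0.92,-1.48,0,0,0,-6.31]
    - [-0.92,-1.48,0,0,0,-6.31]
    - [-0.92,-1.48,0,0,0,-6.31]
    - [-0.92,-1.48,0,0,0,-6.31]
    - [-0.92,-1.48,0,0,0,-6.31]
    - [-0.92,-1.48,0,0,0,-6.31]
    - [-0.92,-1.48,0,0,0,-6.31]
    - [0,0,0,0,0,0]

```text
time_s: 14.6
eef_pos: [455.3, -18.1, 368.6]
ee_rot: [0.001, 0.725, 0.688, 0.0]
force: [0.6, 0.7, -0.0]
grip_width: 0.642
```

Request:
move_arm:
  deltas:
    - [0,0,0.75,0,0,0]
    - [0,0,0.75,0,0,0]
    - [0,0,0.75,0,0,0]
    - [0,0,0.75,0,0,0]
    - [0,0,0.75,0,0,0]
    - [0,0,0.75,0,0,0]
    - [0,0,0.75,0,0,0]
    - [0,0,0.75,0,0,0]
    - [0,0,0,0,0,0]
    - [0,0,0,0,0,0]

```text
time_s: 15.6
eef_pos: [457.0, -18.3, 307.8]
ee_rot: [0.0, 0.726, 0.687, 0.0]
force: [-0.8, 1.2, 0.8]
grip_width: 0.642
```

```bash
python3 - <<'E'
from h import *
plan([457.,-18.5,308],87,9)
E
```

```text
t 15.6 pos [457.  -18.3 307.8] phi 86.83 dphi 0.17 row cm/deg [-0.002  0.   ] -0.002 turn -0.019 grip 0.642 F [-0.8  1.2  0.8]
```

Request:
move_arm:
  deltas:
    - [0,0,0,0,0,0]
    - [0,0,0,0,0,0]
    - [0,0,0,0,0,0]
    - [0,0,0,0,0,0]
    - [0,0,0,0,0,0]
    - [0,0,0,0,0,0]
    - [0,0,0,0,0,0]
    - [0,0,0,0,0,0]
    - [0,0,0,0,0,0]
    - [0,0,0,0,0,0]
  grip: 0
  newtons: 40

```text
time_s: 16.6
eef_pos: [456.4, -18.2, 307.8]
ee_rot: [-0.0, 0.726, 0.687, -0.001]
force: [-5.6, -0.4, 1.4]
grip_width: 0.265
```

Request:
move_arm:
  deltas:
    - [0.11,0,0,0,0,0.4]
    - [0.11,0,0,0,0,0.4]
    - [0.11,0,0,0,0,0.4]
    - [0,0,0,0,0,0]
    - [0,0,0,0,0,0]
    - [0,0,0,0,0,0]
    - [0,0,0,0,0,0]
    - [0,0,0,0,0,0]
    - [0,0,0,0,0,0]
    - [0,0,0,0,0,0]

```text
time_s: 17.6
eef_pos: [456.5, -14.9, 307.8]
ee_rot: [-0.001, 0.734, 0.68, -0.001]
force: [-5.8, 0.6, 2.2]
grip_width: 0.265
```

Request:
move_arm:
  deltas:
    - [0,0,0,0,0,0]
    - [0,0,0,0,0,0]
    - [0,0,0,0,0,0]
    - [0,0,0,0,0,0]
    - [0,0,0,0,0,0]
    - [0,0,0,0,0,0]
    - [0,0,-1.5,0,0,0]
    - [0,0,-1.5,0,0,0]
    - [0,0,-1.5,0,0,0]
    - [0,0,-1.5,0,0,0]
  grip: 5.5

```text
time_s: 18.6
eef_pos: [457.1, -15.0, 368.3]
ee_rot: [0.0, 0.734, 0.68, 0.0]
force: [0.3, -0.6, 0.3]
grip_width: 0.643
```

```bash
python3 - <<'E'
from h import *
plan([600,-25,366],0,10)
E
```

```text
t 18.6 pos [457.1 -15.  368.3] phi 85.63 dphi -85.63 row cm/deg [0.988 1.225] 0.023 turn 8.563 grip 0.643 F [ 0.3 -0.6  0.3]
```

Request:
move_arm:
  deltas:
    - [0.99,1.22,0,0,0,8.56]
    - [0.99,1.22,0,0,0,8.56]
    - [0.99,1.22,0,0,0,8.56]
    - [0.99,1.22,0,0,0,8.56]
    - [0.99,1.22,0,0,0,8.56]
    - [0.99,1.22,0,0,0,8.56]
    - [0.99,1.22,0,0,0,8.56]
    - [0.99,1.22,0,0,0,8.56]
    - [0.99,1.22,0,0,0,8.56]
    - [0.99,1.22,0,0,0,8.56]

```text
time_s: 19.6
eef_pos: [600.5, -24.7, 367.5]
ee_rot: [-0.0, 1.0, -0.003, -0.0]
force: [-0.2, 0.2, -0.6]
grip_width: 0.645
```

Request:
move_arm:
  deltas:
    - [0,0,0,0,0,0]
    - [0,0,0,0,0,0]
    - [0,0,0,0,0,0]
    - [0,0,0,0,0,0]
    - [0,0,0,0,0,0]
    - [0,0,0,0,0,0]
    - [0,0,0,0,0,0]
    - [0,0,0,0,0,0]
    - [0,0,0,0,0,0]
    - [0,0,0,0,0,0]

```text
time_s: 20.6
eef_pos: [599.9, -24.5, 367.7]
ee_rot: [0.0, 1.0, 0.0, -0.0]
force: [0.7, 0.3, 0.2]
grip_width: 0.643
```

```bash
python3 - <<'E'
from h import *
plan([607,-25,366],0,9)
p=eyes.camera_params("wrist"); im=eyes.capture("wrist"); cv2.imwrite("pics/w7.png",im)
import pickle; pickle.dump(p,open('p7.pkl','wb'))
t=eyes.capture("top"); cv2.imwrite("pics/t7.png",t)
t=eyes.capture("scene"); cv2.imwrite("pics/s7.png",t)
u,v=proj("wrist",[645,-28,230],p).astype(int)
c=im[v-50:v+50,u-65:u+65]
cv2.imwrite('pics/w7z.png',cv2.resize(c,None,fx=6,fy=6,interpolation=cv2.INTER_CUBIC)); print(u,v)
b=cv2.imread('pics/s7.png')[215:255,245:290]
cv2.imwrite('pics/s7z.png',cv2.convertScaleAbs(cv2.resize(b,None,fx=13,fy=13,interpolation=cv2.INTER_CUBIC),alpha=1.6))
E
```

```text
t 20.6 pos [599.9 -24.5 367.7] phi 0.03 dphi -0.03 row cm/deg [0.079 0.005] 0.019 turn 0.004 grip 0.643 F [0.7 0.3 0.2]
328 170
```

View pics/w7z.png

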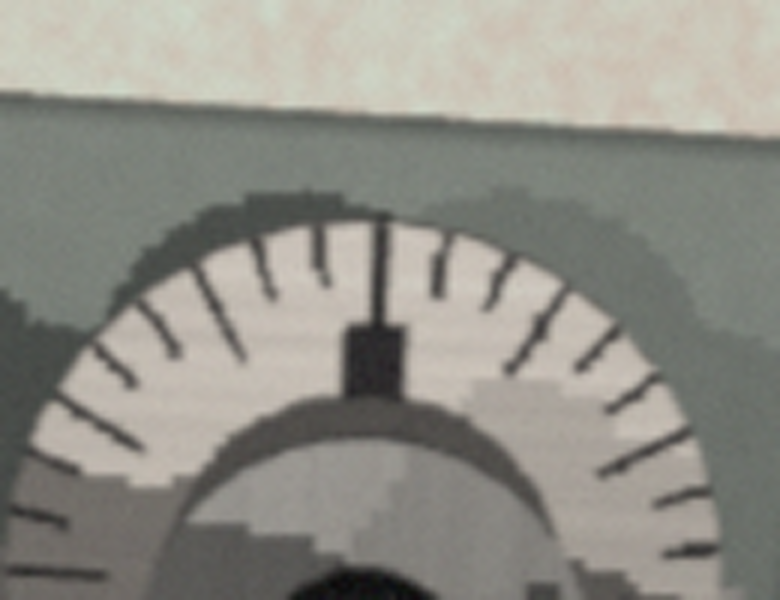

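View pics/s7z.png

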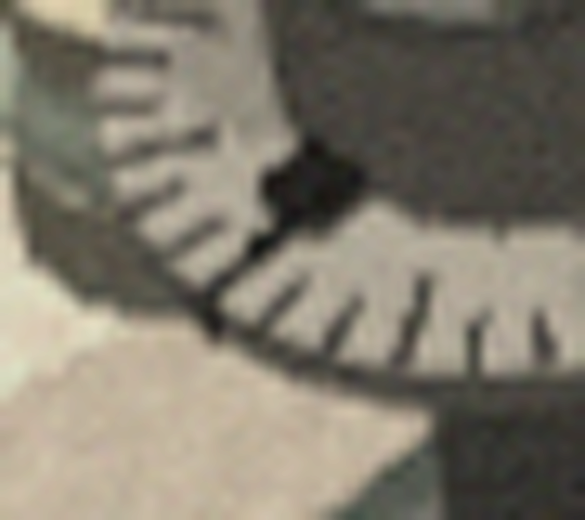

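```bash
python3 - <<'E'
from h import *
plan([607.5,-25.5,340],82,10)
plan([607.5,-25.5,284],102,5,[607.5,-25.5,340],82)
E
```

```text
t 20.75 pos [599.9 -24.5 367.7] phi 0.03 dphi 81.97 row cm/deg [0.06  0.058] 0.277 turn -8.197 grip 0.643 F [ 0.3 -0.3 -0.8]
t 20.75 pos [607.5 -25.5 340. ] phi 82.0 dphi 20.0 row cm/deg [0. 0.] 1.12 turn -4.0 grip 0.643 F [ 0.3 -0.3 -0.8]
```

Request:
move_arm:
  deltas:
    - [0.06,0.06,0.28,0,0,-8.2]
    - [0.06,0.06,0.28,0,0,-8.2]
    - [0.06,0.06,0.28,0,0,-8.2]
    - [0.06,0.06,0.28,0,0,-8.2]
    - [0.06,0.06,0.28,0,0,-8.2]
    - [0.06,0.06,0.28,0,0,-8.2]
    - [0.06,0.06,0.28,0,0,-8.2]
    - [0.06,0.06,0.28,0,0,-8.2]
    - [0.06,0.06,0.28,0,0,-8.2]
    - [0.06,0.06,0.28,0,0,-8.2]

```text
time_s: 21.75
eef_pos: [607.6, -25.6, 339.5]
ee_rot: [-0.0, 0.753, 0.658, -0.0]
force: [-0.8, 0.1, 0.2]
grip_width: 0.643
```

Request:
move_arm:
  deltas:
    - [0,0,0,0,0,-5]
    - [0,0,0,0,0,-5]
    - [0,0,0,0,0,-5]
    - [0,0,0,0,0,-5]
    - [0,0,0.9,0,0,0]
    - [0,0,0.9,0,0,0]
    - [0,0,0.9,0,0,0]
    - [0,0,0.9,0,0,0]
    - [0,0,0.9,0,0,0]
    - [0,0,0.9,0,0,0]

```text
time_s: 22.75
eef_pos: [607.5, -25.6, 284.8]
ee_rot: [-0.0, 0.629, 0.777, -0.0]
force: [-0.9, -0.2, 0.6]
grip_width: 0.644
```

```bash
python3 - <<'E'
from h import *
plan([607.5,-25.5,284],102,1)
p=eyes.camera_params("wrist"); im=eyes.capture("wrist"); cv2.imwrite("pics/w8.png",im)
E
```

```text
t 22.75 pos [607.5 -25.6 284.8] phi 102.01 dphi -0.01 row cm/deg [ 0.014 -0.001] 0.081 turn 0.007 grip 0.644 F [-0.9 -0.2  0.6]
```

View pics/w8.png

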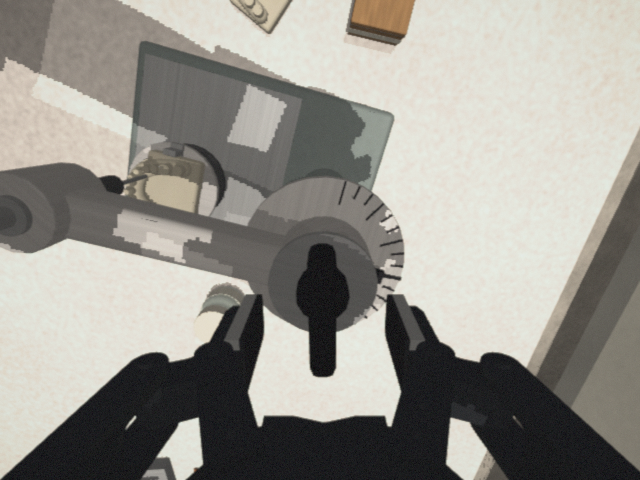

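Request:
move_arm:
  deltas:
    - [0,0,0,0,0,0]
    - [0,0,0,0,0,0]
    - [0,0,0,0,0,0]
    - [0,0,0,0,0,0]
    - [0,0,0,0,0,0]
    - [0,0,0,0,0,0]
    - [0,0,0,0,0,0]
    - [0,0,0,0,0,0]
    - [0,0,0,0,0,0]
    - [0,0,0,0,0,0]
  grip: 0
  newtons: 80

```text
time_s: 23.8
eef_pos: [606.8, -25.9, 286.5]
ee_rot: [-0.0, 0.629, 0.777, -0.001]
force: [-7.5, -1.4, 3.6]
grip_width: 0.112
```

Request:
move_arm:
  deltas:
    - [0,0,0,0,0,6.4]
    - [0,0,0,0,0,6.4]
    - [0,0,0,0,0,6.4]
    - [0,0,0,0,0,6.4]
    - [0,0,0,0,0,6.4]
    - [0,0,0,0,0,6.4]
    - [0,0,0,0,0,6.4]
    - [0,0,0,0,0,6.4]
    - [0,0,0,0,0,6.4]
    - [0,0,0,0,0,0]

```text
time_s: 24.8
eef_pos: [605.0, -25.3, 286.5]
ee_rot: [-0.001, 0.926, 0.377, -0.003]
force: [-19.4, 0.1, 6.7]
grip_width: 0.115
```

Request:
move_arm:
  deltas:
    - [0,0,0,0,0,0]
    - [0,0,0,0,0,0]
    - [0,0,0,0,0,0]
    - [0,0,0,0,0,0]
    - [0,0,0,0,0,0]
    - [0,0,0,0,0,0]
    - [0,0,0,0,0,0]
    - [0,0,-1.5,0,0,0]
    - [0,0,-2,0,0,0]
    - [0,0,-2,0,0,0]
  grip: 5.5

```text
time_s: 25.8
eef_pos: [607.5, -25.6, 341.3]
ee_rot: [-0.0, 0.926, 0.378, -0.0]
force: [0.3, 0.2, -0.5]
grip_width: 0.641
```

```bash
python3 - <<'E'
from h import *
plan([607.5,-25.5,368],0,6)
p=eyes.camera_params("wrist"); im=eyes.capture("wrist"); cv2.imwrite("pics/w9.png",im)
im=eyes.capture("top"); cv2.imwrite("pics/t9.png",im)
cv2.imwrite('pics/t9z.png',cv2.convertScaleAbs(cv2.resize(im[185:265,310:400],None,fx=7,fy=7,interpolation=cv2.INTER_CUBIC),alpha=1.6))
E
```

```text
t 25.8 pos [607.5 -25.6 341.3] phi 44.43 dphi -44.43 row cm/deg [ 0.001 -0.002] -0.444 turn 7.405 grip 0.641 F [ 0.3  0.2 -0.5]
```

View pics/w9.png

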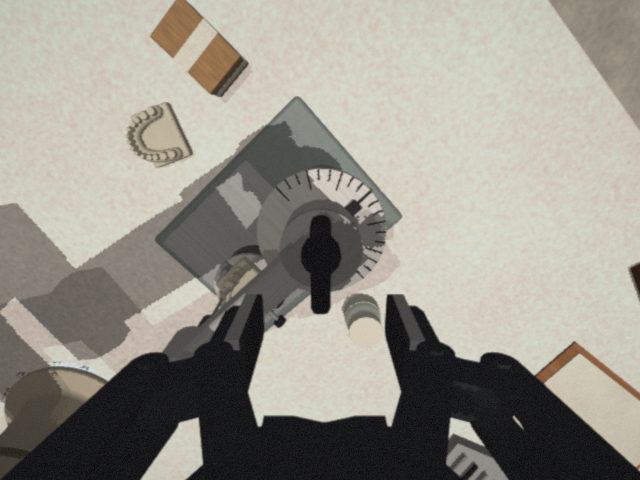

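View pics/t9z.png

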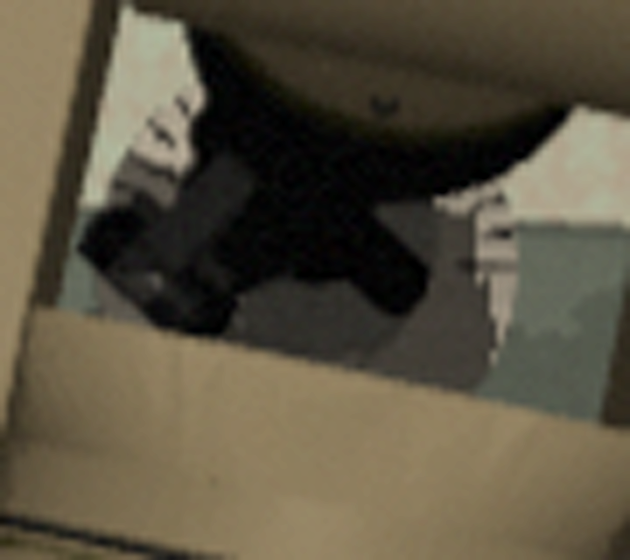

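Request:
move_arm:
  deltas:
    - [-0.1,0,-0.44,0,0,7.4]
    - [-0.1,0,-0.44,0,0,7.4]
    - [-0.1,0,-0.44,0,0,7.4]
    - [-0.1,0,-0.44,0,0,7.4]
    - [-0.1,0,-0.44,0,0,7.4]
    - [-0.1,0,-0.44,0,0,7.4]
    - [0,0,0,0,0,0]
    - [0,0,0,0,0,0]
    - [0,0,0,0,0,0]
    - [0,0,0,0,0,0]

```text
time_s: 26.9
eef_pos: [602.3, -28.2, 366.7]
ee_rot: [-0.0, 1.0, 0.001, -0.0]
force: [0.1, -0.9, -0.4]
grip_width: 0.641
```

```bash
python3 - <<'E'
from h import *
p=eyes.camera_params("wrist"); im=eyes.capture("wrist"); cv2.imwrite("pics/w10.png",im)
u,v=proj("wrist",[645,-28,230],p).astype(int)
c=im[v-50:v+50,u-65:u+65]
cv2.imwrite('pics/w10z.png',cv2.resize(c,None,fx=6,fy=6,interpolation=cv2.INTER_CUBIC)); print(u,v)
plan([457,-16.5,368],87,10)
E
```

```text
324 173
t 26.95 pos [602.3 -28.2 366.8] phi 0.1 dphi 86.9 row cm/deg [-1.159 -1.112] -0.012 turn -8.69 grip 0.641 F [ 0.2  0.2 -0.4]
```

View pics/w10z.png

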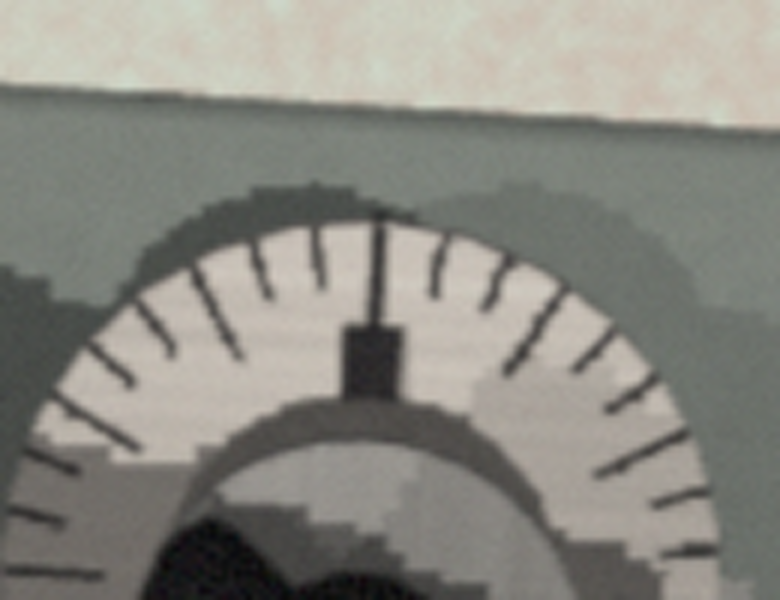

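```bash
python3 - <<'E'
from h import *
plan([455.8,-15,368],85.3,10)
E
```

```text
t 26.95 pos [602.3 -28.2 366.8] phi 0.1 dphi 85.2 row cm/deg [-1.17  -1.113] -0.012 turn -8.52 grip 0.641 F [ 0.2  0.2 -0.4]
```

Request:
move_arm:
  deltas:
    - [-1.17,-1.11,0,0,0,-8.52]
    - [-1.17,-1.11,0,0,0,-8.52]
    - [-1.17,-1.11,0,0,0,-8.52]
    - [-1.17,-1.11,0,0,0,-8.52]
    - [-1.17,-1.11,0,0,0,-8.52]
    - [-1.17,-1.11,0,0,0,-8.52]
    - [-1.17,-1.11,0,0,0,-8.52]
    - [-1.17,-1.11,0,0,0,-8.52]
    - [-1.17,-1.11,0,0,0,-8.52]
    - [-1.17,-1.11,0,0,0,-8.52]

```text
time_s: 27.95
eef_pos: [455.2, -15.1, 367.1]
ee_rot: [0.0, 0.733, 0.68, 0.0]
force: [-0.2, 1.0, 0.0]
grip_width: 0.647
```

```bash
python3 - <<'E'
from h import *
plan([455.8,-15,308],85.3,8)
E
```

```text
t 27.95 pos [455.2 -15.1 367.1] phi 85.66 dphi -0.36 row cm/deg [0.001 0.007] 0.739 turn 0.045 grip 0.647 F [-0.2  1.   0. ]
```

Request:
move_arm:
  deltas:
    - [0,0,0.72,0,0,0]
    - [0,0,0.72,0,0,0]
    - [0,0,0.72,0,0,0]
    - [0,0,0.72,0,0,0]
    - [0,0,0.72,0,0,0]
    - [0,0,0.72,0,0,0]
    - [0,0,0.72,0,0,0]
    - [0,0,0.72,0,0,0]
    - [0,0,0,0,0,0]
    - [0,0,0,0,0,0]

```text
time_s: 28.95
eef_pos: [456.0, -15.1, 309.6]
ee_rot: [0.0, 0.736, 0.677, 0.0]
force: [1.1, 1.4, 0.4]
grip_width: 0.644
```

Request:
move_arm:
  deltas:
    - [0,0,0,0,0,0]
    - [0,0,0,0,0,0]
    - [0,0,0,0,0,0]
    - [0,0,0,0,0,0]
    - [0,0,0,0,0,0]
    - [0,0,0,0,0,0]
    - [0,0,0,0,0,0]
    - [0,0,0,0,0,0]
    - [0,0,0,0,0,0]
    - [0,0,0,0,0,0]
  grip: 0
  newtons: 30

```text
time_s: 29.95
eef_pos: [456.4, -15.1, 309.8]
ee_rot: [0.001, 0.736, 0.677, 0.001]
force: [5.0, 0.0, 1.1]
grip_width: 0.269
```

```bash
python3 - <<'E'
from h import *
plan([455.8,-15,308],85.3,8)
E
```

```text
t 29.95 pos [456.4 -15.1 309.8] phi 85.23 dphi 0.07 row cm/deg [ 0.001 -0.008] 0.022 turn -0.009 grip 0.269 F [5.  0.  1.1]
```

Request:
move_arm:
  deltas:
    - [0,0,0.3,0,0,0]
    - [0,0,0.3,0,0,0]
    - [0,0,0.3,0,0,0]
    - [0,0,0.3,0,0,0]
    - [0,0,0.3,0,0,0]
    - [0,0,0.3,0,0,0]
    - [0,0,0.3,0,0,0]
    - [0,0,0.3,0,0,0]
    - [0,0,0.3,0,0,0]
    - [0,0,0.1,0,0,0]

```text
time_s: 30.95
eef_pos: [456.4, -15.1, 281.4]
ee_rot: [0.001, 0.736, 0.677, 0.0]
force: [6.0, 0.2, 1.7]
grip_width: 0.269
```

Request:
move_arm:
  deltas:
    - [0,0,0.05,0,0,0]
    - [0,0,0.05,0,0,0]
    - [0,0,0.05,0,0,0]
    - [0,0,0.05,0,0,0]
    - [0,0,0,0,0,0]
    - [0,0,0,0,0,0]
    - [0,0,0,0,0,0]
    - [0,0,0,0,0,0]
    - [0,0,0,0,0,0]
    - [0,0,0,0,0,0]

```text
time_s: 31.95
eef_pos: [456.4, -15.1, 279.5]
ee_rot: [0.001, 0.736, 0.677, 0.0]
force: [6.2, -0.5, 1.0]
grip_width: 0.267
```

```bash
python3 - <<'E'
from h import *
plan([455.8,-15,278],85.3,8)
im=eyes.capture("scene")
cv2.imwrite('pics/s11.png',cv2.convertScaleAbs(cv2.resize(im[150:230,300:390],None,fx=7,fy=7,interpolation=cv2.INTER_CUBIC),alpha=1.7))
E
```

```text
t 31.95 pos [456.4 -15.1 279.5] phi 85.23 dphi 0.07 row cm/deg [ 0.001 -0.008] 0.019 turn -0.009 grip 0.267 F [ 6.2 -0.5  1. ]
```

View pics/s11.png

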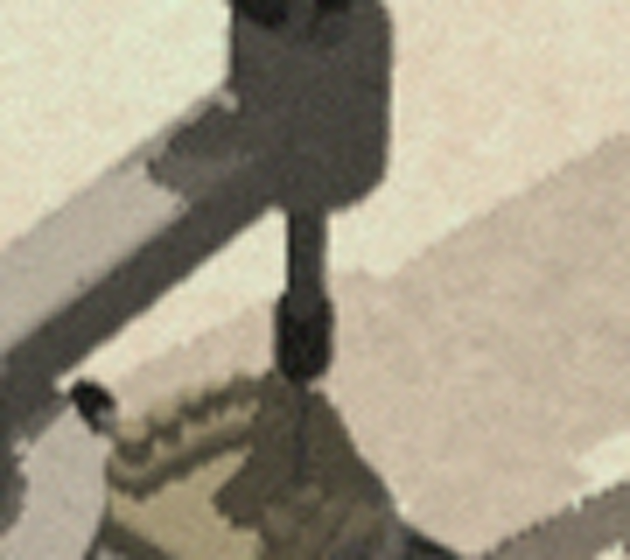

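Travel so far is 30.3 mm with no contact yet. I'll continue in small steps.

Request:
move_arm:
  deltas:
    - [0,0,0.05,0,0,0]
    - [0,0,0.05,0,0,0]
    - [0,0,0,0,0,0]
    - [0,0,0,0,0,0]
    - [0,0,0,0,0,0]
    - [0,0,0,0,0,0]
    - [0,0,0,0,0,0]
    - [0,0,0,0,0,0]
    - [0,0,0,0,0,0]
    - [0,0,0,0,0,0]

```text
time_s: 33.0
eef_pos: [456.4, -15.1, 278.7]
ee_rot: [0.001, 0.736, 0.677, 0.001]
force: [5.3, -0.1, 2.7]
grip_width: 0.269
```

Request:
move_arm:
  deltas:
    - [0,0,0.05,0,0,0]
    - [0,0,0,0,0,0]
    - [0,0,0,0,0,0]
    - [0,0,0,0,0,0]
    - [0,0,0,0,0,0]
    - [0,0,0,0,0,0]
    - [0,0,0,0,0,0]
    - [0,0,0,0,0,0]
    - [0,0,0,0,0,0]
    - [0,0,0,0,0,0]

```text
time_s: 34.0
eef_pos: [456.4, -15.1, 278.5]
ee_rot: [0.001, 0.736, 0.677, 0.001]
force: [5.9, -0.5, 4.5]
grip_width: 0.267
```

```bash
python3 - <<'E'
from h import *
plan([455.8,-15,278],85.3,8)
E
```

```text
t 34.0 pos [456.4 -15.1 278.5] phi 85.23 dphi 0.07 row cm/deg [ 0.001 -0.008] 0.007 turn -0.009 grip 0.267 F [ 5.9 -0.5  4.5]
```

Request:
move_arm:
  deltas:
    - [0,0,0.05,0,0,0]
    - [0,0,0,0,0,0]
    - [0,0,0,0,0,0]
    - [0,0,0,0,0,0]
    - [0,0,0,0,0,0]
    - [0,0,0,0,0,0]
    - [0,0,0,0,0,0]
    - [0,0,0,0,0,0]
    - [0,0,0,0,0,0]
    - [0,0,0,0,0,0]

```text
time_s: 35.0
eef_pos: [456.4, -15.1, 278.3]
ee_rot: [0.001, 0.736, 0.677, 0.001]
force: [4.2, 0.8, 7.3]
grip_width: 0.27
```

```bash
python3 - <<'E'
from h import *
plan([455.8,-15,278],85.3,8)
im=eyes.capture("scene")
cv2.imwrite('pics/s12.png',cv2.convertScaleAbs(cv2.resize(im[150:230,300:390],None,fx=7,fy=7,interpolation=cv2.INTER_CUBIC),alpha=1.7))
E
```

```text
t 35.0 pos [456.4 -15.1 278.3] phi 85.23 dphi 0.07 row cm/deg [ 0.001 -0.008] 0.004 turn -0.009 grip 0.27 F [4.2 0.8 7.3]
```

View pics/s12.png

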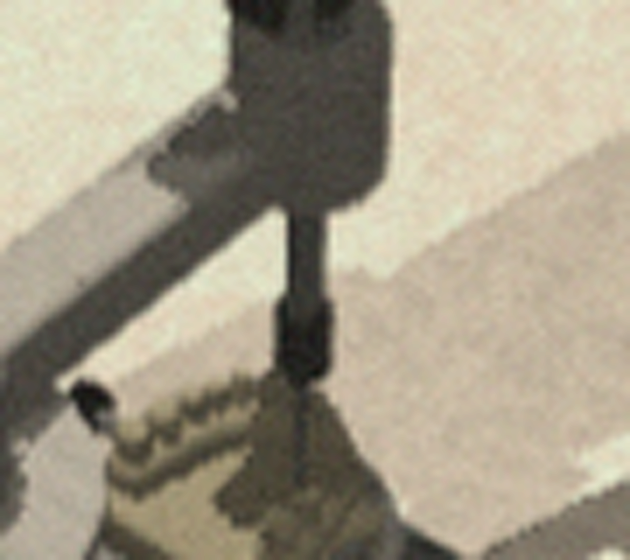

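Request:
move_arm:
  deltas:
    - [0,0,0,0,0,0]
    - [0,0,0,0,0,0]
    - [0,0,0,0,0,0]
    - [0,0,0,0,0,0]
    - [0,0,0,0,0,0]
    - [0,0,0,0,0,0]
    - [0,0,0,0,0,0]
    - [0,0,-1,0,0,0]
    - [0,0,-1.5,0,0,0]
    - [0,0,-2,0,0,0]
  grip: 5.5

```text
time_s: 36.05
eef_pos: [455.8, -15.0, 323.3]
ee_rot: [-0.0, 0.736, 0.677, -0.0]
force: [0.2, -0.2, 0.4]
grip_width: 0.646
```

```bash
python3 - <<'E'
from h import *
plan([600,-25,368],0,10)
im=eyes.capture("scene")
cv2.imwrite('pics/s13.png',cv2.convertScaleAbs(cv2.resize(im[150:230,300:390],None,fx=7,fy=7,interpolation=cv2.INTER_CUBIC),alpha=1.7))
im=eyes.capture("wrist");cv2.imwrite('pics/w13.png',im)
E
```

```text
t 36.05 pos [455.8 -15.  323.3] phi 85.23 dphi -85.23 row cm/deg [1.002 1.231] -0.447 turn 8.523 grip 0.646 F [ 0.2 -0.2  0.4]
```

View pics/s13.png

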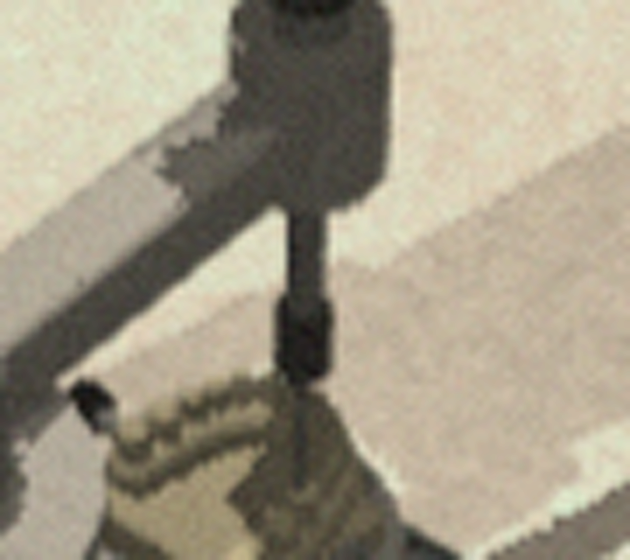

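View pics/w13.png

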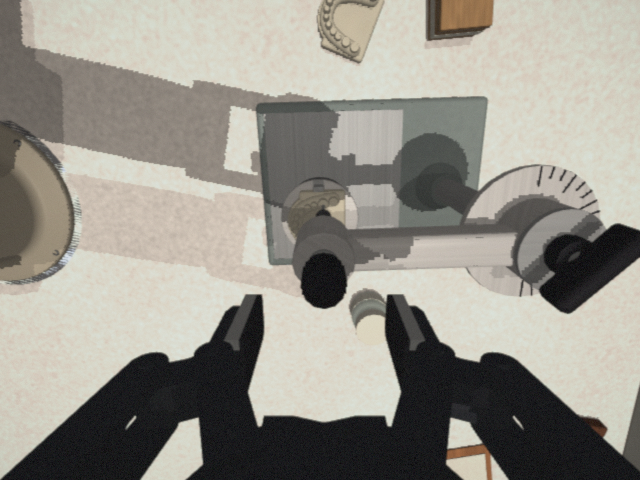

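Request:
move_arm:
  deltas:
    - [1,1.23,-0.45,0,0,8.52]
    - [1,1.23,-0.45,0,0,8.52]
    - [1,1.23,-0.45,0,0,8.52]
    - [1,1.23,-0.45,0,0,8.52]
    - [1,1.23,-0.45,0,0,8.52]
    - [1,1.23,-0.45,0,0,8.52]
    - [1,1.23,-0.45,0,0,8.52]
    - [1,1.23,-0.45,0,0,8.52]
    - [1,1.23,-0.45,0,0,8.52]
    - [1,1.23,-0.45,0,0,8.52]

```text
time_s: 37.15
eef_pos: [600.6, -25.3, 366.9]
ee_rot: [-0.0, 1.0, -0.003, -0.0]
force: [-0.3, -0.6, 1.0]
grip_width: 0.647
```

Request:
move_arm:
  deltas:
    - [0,0,0,0,0,0]
    - [0,0,0,0,0,0]
    - [0,0,0,0,0,0]
    - [0,0,0,0,0,0]
    - [0,0,0,0,0,0]
    - [0,0,0,0,0,0]
    - [0,0,0,0,0,0]
    - [0,0,0,0,0,0]
    - [0,0,0,0,0,0]
    - [0,0,0,0,0,0]

```text
time_s: 38.15
eef_pos: [600.1, -25.1, 367.5]
ee_rot: [-0.0, 1.0, 0.0, 0.0]
force: [-0.0, -0.3, 0.6]
grip_width: 0.643
```

```bash
python3 - <<'E'
from h import *
p=eyes.camera_params("wrist"); im=eyes.capture("wrist"); cv2.imwrite("pics/w14.png",im)
u,v=proj("wrist",[645,-28,230],p).astype(int)
c=im[v-50:v+50,u-65:u+65]
cv2.imwrite('pics/w14z.png',cv2.resize(c,None,fx=6,fy=6,interpolation=cv2.INTER_CUBIC)); print(u,v)
print(ctrl.sense()["force"],ctrl.sense()["eef_pos"])
E
```

```text
328 170
[-0.43428218  0.06808389  0.53811406] [600.05873499 -25.16015871 367.49177271]
```

View pics/w14z.png

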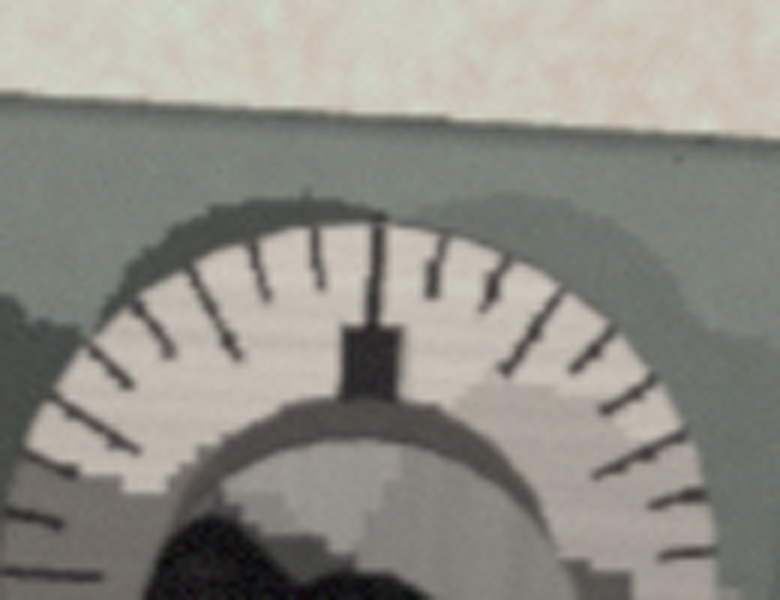

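The pointer is still on the zero line, the knob is tight, and nothing is touching the robot, so I'm handing in.

```bash
python3 - <<'E'
from rig import order
print(order.finish_job())
E
```

```text
the job is handed in; nothing more can be done
None
```

I loosened the wing knob to about -0.26 rad, swung the arm to the zero mark and retightened the knob to about 0.74 rad. Then I slid the spindle down about 31.5 mm until the rod rested on the stump, and let go. I handed the job in at about 38 s; no verdict was reported.

- **Arm position:** my first swing left the arm about 0.02 rad off zero, so I went back and moved the spindle 3.3 mm before tightening. In the wrist pictures after tightening and again just before hand-in, the pointer stood on the zero line to within about 0.005 to 0.01 rad.
- **Rod on the stump:** the upward force built to about 7 N while the height barely changed, at a travel close to the expected 32 mm. The rod had not moved in the picture taken after release. I did not measure its sideways distance from the stump centre.
- **Knob:** its angle is read from the wrist's turn and from the bar lining up with the jaws.
- **Bench and robot:** the robot stood clear, with the force on the tool near zero. The spare cast, jar and box showed no visible movement in the pictures, though I did not measure their positions.

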